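Catch the kola nuts and hold the bowl over its place on the tray

ROBOT

A 6-joint arm with a two-finger parallel gripper is mounted at the origin on the work surface. World frame = base frame: x ahead of the robot, y to its left, z up, the work surface at z = 0. Lengths are in mm, angles in rad, forces in N, time in s.
With the tool pointing down it reaches from about 275 to 750 mm from the base axis. Payload 10.2 kg.
Tool frame: the origin (TCP) lies at the very end of the fingers, on their centre line; the grasp point (between the pads) lies 19 mm behind it; x points along the fingers, y is the direction in which the jaws open and shut, and the axes are right-handed (so a half turn about x gives the same grasp; the last joint's range is limited). The gripper opens to 85 mm and grips with 20 to 120 N. Pads are 22 mm wide; open, the fingers measure 114 mm over their backs; the gripper's body (76 mm by 85 mm) begins 54 mm behind the grasp point. The pads swing forward as they close: fully open they stand 13 mm farther back than shut.
Start: joints at [-1.348, 0.313, 1.498, -0, 1.331, -0.223], TCP at [226.358, -473.702, 231.294] pointing down, gripper open.
Joint ranges: [-2.94, 2.94], [-0.97, 2.17], [0.19, 2.56], [-1.23, 4.37], [0.02, 3.11], [-2.88, 2.88]. Speed limits (rad/s): [2.39, 2.39, 3.01, 3.14, 3.14, 3.14].

INTERFACE

Orientations are given as a unit quaternion [w, x, y, z].
In Python, from rig import ctrl, viewer, finish_job gives the robot as it stands.
- The arm moves only by the tool carry_out, never from a script. Its argument "targets" is a list of rows, each an object of numbers: "x", "y", "z": the shift along the world's x, y, z in m; "ax", "ay", "az": the turn, a rotation vector about the world's x, y, z in rad; "hand": the opening, from -1 (shut) to 1 (fully open). A call has 1 to 5 rows; each row is the pose to reach, as a shift and turn from the pose commanded when the call began; what a row does not reach only later rows make up. A row lasts 1/8 s, in which the tool goes at most 62.5 mm and 10.7 degrees, less where a joint would pass 70% of its speed; a pose out of reach is approached as far as the arm can. A call with a gripper value outside its range is refused whole. The fingers move at their own pace and stop on an object; "grip_force" is the grip in N (left out, the last holds). Time passes only in rows, so rows that repeat a pose let the fingers close. It gives the time, the measured TCP pose, the force and the opening at its end, in the units of the state.
- ctrl.sense(): the state, without advancing time (a new reading comes with each control period).
- viewer.capture(name): name is "scene" or "top"; returns the picture (420x560x3 uint8, blue, green, red); there is no depth.
- viewer.camera_info(name): a dict with "fx", "fy", "cx", "cy" (pixels), "R" (3x3) and "t" (3): a world point X has camera coordinates R X + t. Camera axes: x right, y down, z forward; pixel columns grow to the right and rows downward; lengths in mm; the calibration is good to about 2 mm. A picture is of the moment at which its call begins. camera_info takes no time and is no camera call.
- finish_job(): hands the job in, once; it reports no verdict.
The state is a dict: "time_s": time; "joints": joint angles; "dq": joint speeds; "tau": joint torques, N m; "eef_pos": TCP position; "ee_rot": TCP orientation; "force": force on the tool from outside, world axes, zero at the start; "wrist_torque": the same for the moment, N m; "grip_width": opening from 0.0 (shut) to 1.0 (fully open).
Only numpy, scipy, OpenCV 4.12 (cv2) and the standard library are available. Lean on these libraries where they do the work, as an engineer would, in place of code of your own. Each camera call takes 0.05 s, during which the arm holds its last target. There are 200 camera calls.

TASK

Take the white bowl by its bamboo lug, hold it under the kola nut dispenser and raise it so that its rim lifts the red gate's two feet and all four nuts drop into it. Then carry it over the things on the console and finish with the gripper still holding it, level and motionless, about a centimetre above the dark keyhole inlay of the bamboo tray, foot centred over the round part and lug over the strip, so that I can slip a coaster underneath. Never let the bowl touch the tray, end with all four nuts in it, and leave the padlock, sanitiser, fan, glasses case and car fob where they are.

Things in the scene. Friction and masses are not known exactly. Their poses are not given: they have to be found in the camera images.
- bowl_grip (a point): Centre of the bowl's lug: an upright bamboo block on one side, 48 long (radially) x 14 thick x 34 mm tall; its top is 59 mm, this point 42 mm above the bowl's underside and 82 mm from its axis. Grasp it from above across the 14 mm thickness. Axes as the bowl: x from the lug towards the bowl's centre, y across the lug's thickness, z up.
- bowl_mid (a point): Centre of the white bowl, half-way up on its axis, 25 mm above its underside (same axes as the lug). Open bowl 120 mm across the rim, 50 mm high, wall 4 mm, foot 70 mm across, 180 g or so. It stands on the table at the start.
- bowl: The bowl itself, lug included; origin at the centre of its underside; axes as above.
- catch_point (a point): On the fixed bamboo-and-steel kola nut dispenser, 110 mm above the table, midway between the undersides of its red gate's two feet; the bowl's centre belongs below it. x points from the open front into the dispenser, z up. The 30 degree chute comes down from +x; its lip is 30 mm on the +x side, 165 mm above the table. Below, space is free to the table; the base begins 100 mm on the +x side.
- gate (a joint): Lift (m) of the red gate, 50 g, falls back by itself: 0 shut, 0.045 upper stop. Its feet, 52 mm long (x) x 18 wide, lie 51 mm either side (y) of catch_point, undersides 110 mm above the table when shut. The bowl's rim pushes both up; nuts pass from 0.025, all are out within 2 s at 0.03 to 0.035. Its crossbar is 210 mm above the table, 22 mm on the +x side.
- tray: Bamboo tray, fixed, 240 (x) x 165 (y) mm, its rim 24 mm above the table; origin at the centre of its underside.
- inlay_center (a point): Centre of the round part (80 mm across) of the dark keyhole-shaped inlay in the tray, at the inlay's top face 8 mm above the table; the bowl's foot belongs over it. Axes as the tray: -x points along the inlay's straight strip, z up.
- inlay_strip (a point): Point on the strip of the inlay (18 mm wide), 82 mm from inlay_center towards -x; the bowl's lug belongs over it.
- nut1_center (a point): Centre of kola nut 1, a red-brown pill shape 22 mm thick and 30 mm long, about 14 g; at the start they lie one behind another on the 30 degree chute behind the gate (1 is lowest), 36 mm between the chute's walls.
- nut2_center (a point): Centre of kola nut 2, a red-brown pill shape 22 mm thick and 30 mm long, about 14 g; at the start they lie one behind another on the 30 degree chute behind the gate (1 is lowest), 36 mm between the chute's walls.
- nut3_center (a point): Centre of kola nut 3, a red-brown pill shape 22 mm thick and 30 mm long, about 14 g; at the start they lie one behind another on the 30 degree chute behind the gate (1 is lowest), 36 mm between the chute's walls.
- nut4_center (a point): Centre of kola nut 4, a red-brown pill shape 22 mm thick and 30 mm long, about 14 g; at the start they lie one behind another on the 30 degree chute behind the gate (1 is lowest), 36 mm between the chute's walls.
- padlock: Bystander: chrome padlock, 46 mm wide, 22 thick, 87 high, standing upright; origin at the centre of its underside.
- sanitiser: Bystander: hand sanitiser bottle, blue, 38 mm across, 92 high, standing; origin at the centre of its underside.
- fan: Bystander: folded hand fan, teal plastic, lying, 170 x 25 x 18 mm; origin at the centre of its underside.
- glasses_case: Bystander: glasses case, brown, lying, 160 x 42 x 42 mm; origin at the centre of its underside.
- fob: Bystander: car fob, silver, lying, 36 x 72 x 14 mm; origin at the centre of its underside.

How it is judged:
By the outcome, as a careful person would: the job done as asked, in the order asked, and still so for the second after the job is handed in, while the arm keeps its last pose, push and grip.
It also fails if it takes over 67 s, if anything falls off the work surface, if the arm or the gripper's body presses on something with over 40 N, if the wrist force passes 120 N, or if a joint passes its speed limit or range.

## Working session

There is one attempt and no reset: what is moved stays moved. The work goes in short steps, Python scripts to look and compute and a tool call to move; the robot and the scene stay as the last step left them, time stands still between calls to the robot, and variables do not carry over. Pictures are saved under pics/ and viewed, about 8 in all and at most 12, crops included, and the job is handed in when it is done.

Besides the shell and the picture viewer there is one more tool, called after "Request:" by a JSON object that holds its "name" and its "arguments", one argument or row to a line. carry_out: Moves the arm, as the interface text tells. Its arguments: {"type":"object","properties":{"targets":{"type":"array"},"grip_force":{"type":"number"}},"required":["targets"]}

```bash
mkdir -p pics; ls; python3 - <<'E'
from rig import ctrl, viewer
import cv2,numpy as np
s=ctrl.sense(); print(s)
for n in("scene","top"):
    im=viewer.capture(n); cv2.imwrite(f"pics/{n}0.png",im)
    c=viewer.camera_info(n); print(n,c)
E
```

```text
pics
{'time_s': 0.0, 'joints': array([-1.34842681e+00,  3.13494381e-01,  1.49844960e+00, -2.48368321e-05,
        1.33102028e+00, -2.23386558e-01]), 'dq': array([-0.0010621 , -0.00056871,  0.00047532,  0.00094362, -0.00114143,
        0.00099123]), 'tau': array([ 6.12608856e-04, -4.12267435e+01, -2.59743547e+01, -1.43635384e-04,
        4.18622454e-03,  3.23391447e-06]), 'eef_pos': array([ 226.27794278, -473.43761335,  230.7076656 ]), 'ee_rot': array([-0.1558141 , -0.68960783, -0.15678397,  0.68962439]), 'force': array([ 0.90624174,  0.56195175, -0.51180105]), 'wrist_torque': array([ 0.02338526, -0.02912193, -0.02302338]), 'grip_width': 1.0000766089353987}
scene {'fx': 401.75708766210295, 'fy': 401.75708766210295, 'cx': 287.2207663456071, 'cy': 205.10949406495507, 'R': array([[ 0.31802006,  0.94805859,  0.00693946],
       [ 0.57405266, -0.18672667, -0.79724319],
       [-0.75453746,  0.25752295, -0.60361838]]), 't': array([-183.91474071, -234.75913251, 1526.20455472])}
top {'fx': 456.75804324579445, 'fy': 456.75804324579445, 'cx': 278.2710018820065, 'cy': 212.9652642164582, 'R': array([[-0.02583034, -0.99956617, -0.01415172],
       [-0.98034174,  0.02809853, -0.19529605],
       [ 0.19560896,  0.00882896, -0.98064223]]), 't': array([ 18.92791579, 627.66892157, 909.32285991])}
```

View pics/scene0.png

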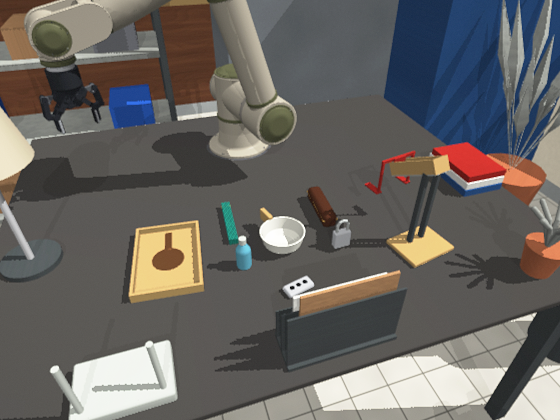

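View pics/top0.png

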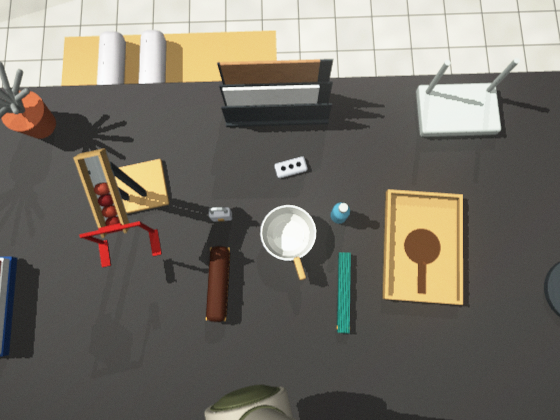

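The scene view shows the bowl at (283,235), lug (267,215), tray inlay (168,258) and red gate (390,170). The top view shows the bowl at (288,232), lug (299,267), gate feet (105,254) and (155,243), inlay (422,246) with its strip pointing down, fan (344,292), case (217,283), padlock (220,214), sanitiser (340,212) and fob (291,167). Next I'll enlarge the key parts.

```bash
cat > h.py <<'E'
import cv2,numpy as np
from rig import ctrl,viewer
C={n:viewer.camera_info(n) for n in("scene","top")}
def ray(n,p):
    c=C[n]; d=c["R"].T@np.array([(p[0]-c["cx"])/c["fx"],(p[1]-c["cy"])/c["fy"],1]); return -c["R"].T@c["t"],d
def plane(n,p,z):
    o,d=ray(n,p); return o+d*(z-o[2])/d[2]
def proj(n,X):
    c=C[n]; q=c["R"]@np.array(X,float)+c["t"]; return np.array([c["fx"]*q[0]/q[2]+c["cx"],c["fy"]*q[1]/q[2]+c["cy"]])
def tri(ps,pt):
    (o1,d1),(o2,d2)=ray("scene",ps),ray("top",pt)
    k=np.linalg.lstsq(np.c_[d1,-d2],o2-o1,rcond=None)[0]; a,b=o1+k[0]*d1,o2+k[1]*d2
    return (a+b)/2,np.linalg.norm(a-b)
E
python3 - <<'E'
from h import *
t=cv2.imread("pics/top0.png");s=cv2.imread("pics/scene0.png")
def crop(i,x,y,w,h): return cv2.resize(i[y:y+h,x:x+w],(400,300),interpolation=cv2.INTER_CUBIC)
m=np.vstack([np.hstack([crop(t,250,195,100,75*1+15-15),crop(t,70,140,120,90*1+40-40+0)]),np.hstack([crop(s,240,195,100,75),crop(s,355,140,100,75)])])
m[0:300,400:]=crop(t,70,180,120,90)
m[0:300,:400]=crop(t,240,200,120,90)
cv2.imwrite("pics/m0.png",m)
for n,i in(("top",t),("scene",s)):
    hsv=cv2.cvtColor(i,cv2.COLOR_BGR2HSV)
    for k,lo,hi in(("red",(0,200,90),(6,255,255)),("teal",(75,120,60),(90,255,255)),("blue",(95,110,110),(110,255,255)),("brown",(3,90,30),(14,255,140)),("yel",(14,80,120),(26,255,255)),("white",(0,0,170),(180,40,255))):
        mk=cv2.inRange(hsv,lo,hi); N,L,st,ce=cv2.connectedComponentsWithStats(mk)
        print(n,k,[(st[j].tolist(),ce[j].round(1).tolist()) for j in range(1,N) if st[j][4]>60 and 70<ce[j][0]<480 and 130<ce[j][1]<330])
E
```

```text
top red [([80, 222, 61, 16, 245], [110.2, 228.7]), ([149, 230, 12, 25, 183], [154.5, 242.4]), ([99, 241, 11, 25, 190], [104.0, 253.5])]
top teal [([337, 253, 14, 80, 990], [343.6, 292.6])]
top blue [([331, 203, 19, 19, 177], [338.4, 213.8])]
top brown [([94, 183, 20, 21, 112], [102.1, 190.3]), ([101, 205, 16, 16, 118], [108.8, 211.8]), ([405, 229, 35, 64, 1168], [421.7, 251.8]), ([206, 246, 24, 76, 1479], [217.6, 283.9])]
top yel [([73, 149, 51, 79, 663], [96.2, 182.3]), ([115, 159, 53, 54, 1796], [144.1, 185.3]), ([383, 189, 80, 116, 7566], [423.3, 246.2]), ([294, 257, 12, 23, 163], [299.1, 268.3])]
top white [([275, 157, 32, 20, 372], [290.1, 166.6]), ([339, 203, 9, 9, 68], [343.1, 207.0]), ([260, 205, 56, 56, 2119], [289.9, 232.8])]
scene red [([451, 168, 53, 14, 94], [475.7, 175.7])]
scene teal [([221, 202, 17, 43, 392], [229.3, 223.1])]
scene blue [([450, 126, 13, 18, 76], [457.2, 135.5]), ([236, 244, 16, 26, 341], [243.5, 256.7])]
scene brown [([308, 187, 28, 40, 610], [321.7, 206.2]), ([152, 233, 32, 37, 594], [167.5, 256.2]), ([333, 291, 49, 16, 106], [357.1, 298.3])]
scene yel [([390, 155, 60, 20, 834], [421.0, 165.6]), ([260, 207, 13, 15, 103], [265.1, 214.0]), ([128, 220, 76, 83, 4526], [165.8, 262.2]), ([387, 226, 67, 42, 1459], [420.4, 246.0]), ([300, 270, 101, 46, 1785], [348.9, 292.7])]
scene white [([227, 134, 41, 23, 438], [248.1, 148.4]), ([259, 216, 47, 35, 1120], [281.9, 231.7]), ([283, 272, 104, 39, 567], [312.3, 287.4])]
```

View pics/m0.png

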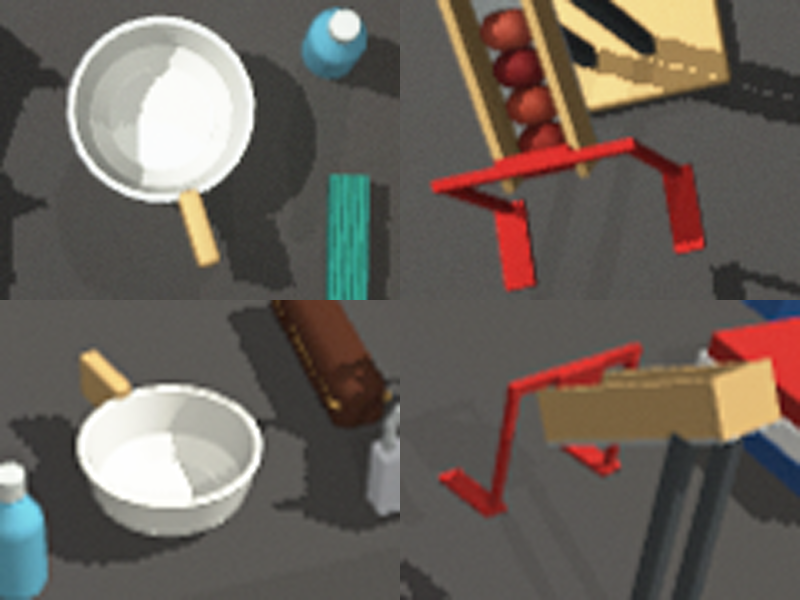

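Enlarged, the top view puts the rim centre near (288.3,232.4), the lug top from (296.7,257) to (303.3,279.4), and the gate feet's front ends near (106.9,266.4) and (157,254). In the scene view the right foot's front end is at about (367,183.5).

```bash
python3 - <<'E'
from h import *
np.set_printoptions(precision=1,suppress=True)
t=cv2.imread("pics/top0.png");s=cv2.imread("pics/scene0.png")
T=lambda x,y,ox=240,oy=200:(x/3.333+ox-.35,y/3.333+oy-.35)
S=lambda x,y,ox=240,oy=195:(x/4+ox-.4,y/4+oy-.4)
# bowl rim: hull of light pixels minus lug
def rim(i,x,y,w,h,v):
    hsv=cv2.cvtColor(i,cv2.COLOR_BGR2HSV); m=np.zeros(i.shape[:2],np.uint8)
    m[y:y+h,x:x+w]=cv2.inRange(hsv,(0,0,v),(180,50,255))[y:y+h,x:x+w]
    N,L,st,_=cv2.connectedComponentsWithStats(m); m=(L==1+st[1:,4].argmax()).astype(np.uint8)
    c=max(cv2.findContours(m,0,cv2.CHAIN_APPROX_NONE)[0],key=len); return cv2.fitEllipse(cv2.convexHull(c)),c
e,c=rim(t,250,195,80,75,120); print("top rim",e)
P=[plane("top",p,50)[:2] for p in cv2.convexHull(c)[:,0]]; 
P=np.array(P,np.float32); print("fit circle z50",cv2.fitEllipse(P))
# scene rim: points from crop
rp=[S(a,b-300) for a,b in((78,448),(262,445),(168,386),(100,408),(238,402),(130,391),(208,390))]
Q=np.array([plane("scene",p,50)[:2] for p in rp]);A=np.c_[2*Q,np.ones(len(Q))];r=np.linalg.lstsq(A,(Q**2).sum(1),rcond=None)[0]
print("scene circle",r[:2],np.sqrt(r[2]+r[0]**2+r[1]**2))
c1=np.array([*r[:2],50]); print("height check tri rim centre",tri(proj("scene",c1),e[0]))
lo,li=T(211,264.5),T(189,190); print("lug outer/inner top z59",plane("top",lo,59),plane("top",li,59))
print("lug outer tri",tri(S(89,52),lo))
print("yel lug centroid top z59",plane("top",(299.1,268.3),59))
G=lambda x,y:T(x-400,y,70,180)
print("Rfoot front tri",tri(S(449-400,474-300,355,140),G(690,247)))
for z in(110,114,118):
  print(z,"feet front",plane("top",G(690,247),z),plane("top",G(523,288),z),"rear in",plane("top",G(525,203),z),plane("top",G(497,213),z),plane("top",G(665,172),z),plane("top",G(692,165),z))
def cor(i,n,x,y,w,h,lo,hi,z):
    hsv=cv2.cvtColor(i,cv2.COLOR_BGR2HSV); m=np.zeros(i.shape[:2],np.uint8); m[y:y+h,x:x+w]=cv2.inRange(hsv,lo,hi)[y:y+h,x:x+w]
    c=max(cv2.findContours(m,0,cv2.CHAIN_APPROX_NONE)[0],key=cv2.contourArea)[:,0]
    return np.array([plane(n,p,z)[:2] for p in c],np.float32)
for n,i,b in(("top",t,(370,180,110,135)),("scene",s,(120,215,95,90))):
    print(n,"tray z24",cv2.minAreaRect(cor(i,n,*b,(12,60,100),(28,255,255),24)))
    k=cor(i,n,*b,(2,90,20),(12,255,140),8); mm=cv2.minAreaRect(k); print("inlay z8",mm, k.min(0),k.max(0))
    a=k[k[:,0]>k[:,0].max()-55]; cc=cv2.minEnclosingCircle(a);print(cc, "strip end", k[k[:,0]<k[:,0].min()+5].mean(0))
    st=k[(k[:,0]>k[:,0].min()+8)&(k[:,0]<k[:,0].min()+45)];print("strip",st.mean(0))
for nm,p,z in(("fan",(343.6,292.6),18),("case",(217.6,283.9),42),("pad",(220,214),60),("sanCap",(343.1,207),92),("fob",(290.5,167),14)): print(nm,plane("top",p,z))
E
```

```text
top rim ((287.67791748046875, 232.20346069335938), (56.11429214477539, 56.50492477416992), 87.10942077636719)
fit circle z50 ((588.646240234375, -17.02488899230957), (120.57881927490234, 121.19368743896484), 73.41565704345703)
scene circle [587.3 -16.7] 60.09333129353737
height check tri rim centre (array([587.9, -17. ,  50.5]), np.float64(0.1655762501150379))
lug outer/inner top z59 [487.6 -45.7  59. ] [534.3 -33.6  59. ]
lug outer tri (array([487.8, -44.9,  58.7]), np.float64(1.5788226575567204))
yel lug centroid top z59 [509.9 -38.5  59. ]
Rfoot front tri (array([541.8, 244. , 114.9]), np.float64(0.6603440800642577))
110 feet front [542.5 245.7 110. ] [520.8 344.8 110. ] rear in [571.8 346.1 110. ] [566.2 362.7 110. ] [588.3 262.  110. ] [592.1 245.8 110. ]
114 feet front [542.  244.6 114. ] [520.4 343.3 114. ] rear in [571.2 344.5 114. ] [565.6 361.  114. ] [587.7 260.8 114. ] [591.5 244.7 114. ]
118 feet front [541.6 243.5 118. ] [520.  341.7 118. ] rear in [570.6 342.9 118. ] [565.1 359.4 118. ] [587.  259.6 118. ] [590.8 243.5 118. ]
top tray z24 ((555.885986328125, -308.99615478515625), (170.6193084716797, 243.3872528076172), 84.13924407958984)
inlay z8 ((462.18243408203125, -299.3905334472656), (17.83465003967285, 6.296992301940918), 25.791959762573242) [ 455.5 -306.1] [ 470.7 -295.9]
((463.13470458984375, -301.36114501953125), 8.968935012817383) strip end [ 457.6 -301.4]
strip [ 467.5 -297.6]
scene tray z24 ((564.1844482421875, -313.62957763671875), (169.1504364013672, 266.2209167480469), 84.32257843017578)
inlay z8 ((526.8927612304688, -316.0813903808594), (129.16856384277344, 63.203636169433594), 16.860605239868164) [ 457.1 -345.6] [ 590.6 -276.5]
((555.0300903320312, -312.35980224609375), 37.10434341430664) strip end [ 459.4 -308.1]
strip [ 483.  -305.6]
fan [ 458.5 -133.4   18. ]
case [483.  133.9  42. ]
pad [629.7 126.2  60. ]
sanCap [ 630.7 -132.3   92. ]
fob [743.5 -28.4  14. ]
```

```bash
python3 - <<'E'
from h import *
from scipy.spatial.transform import Rotation as Ro
np.set_printoptions(precision=3,suppress=True)
for n,(x,y,w,h),lo in(("top",(395,220,55,80),(0,60,20)),("scene",(145,225,45,50),(0,60,20))):
    i=cv2.imread(f"pics/{n}0.png"); hsv=cv2.cvtColor(i,cv2.COLOR_BGR2HSV); m=np.zeros(i.shape[:2],np.uint8)
    m[y:y+h,x:x+w]=(cv2.inRange(hsv,(0,60,20),(14,255,150))|cv2.inRange(hsv,(170,60,20),(180,255,150)))[y:y+h,x:x+w]
    m=cv2.morphologyEx(m,cv2.MORPH_CLOSE,np.ones((3,3)))
    N,L,st,_=cv2.connectedComponentsWithStats(m); j=1+st[1:,4].argmax(); print(n,st[j])
    v,u=np.nonzero(L==j); P=np.array([plane(n,p,8)[:2] for p in zip(u,v)])
    x0=P[:,0].min(); x1=P[:,0].max()
    sl=P[(P[:,0]>x0+4)&(P[:,0]<x0+45)]; k=np.polyfit(sl[:,0],sl[:,1],1)
    d=P[P[:,0]>x1-62]; # upper part of the disc: fit circle on hull
    hc=cv2.convexHull(d.astype(np.float32))[:,0]; hc=hc[hc[:,0]>x1-58]
    A=np.c_[2*hc,np.ones(len(hc))]; r=np.linalg.lstsq(A,(hc**2).sum(1),rcond=None)[0]
    print("x range",x0,x1,"strip slope",k[0],"strip y at centre",np.polyval(k,r[0]),"circle",r[:2],np.sqrt(r[2]+r[:2]@r[:2]),"sl mean",sl.mean(0))
    # tray outer corners
    m=cv2.inRange(hsv,(12,50,90),(30,255,255)); N,L,st,ce=cv2.connectedComponentsWithStats(m); j=1+st[1:,4].argmax()
    c=max(cv2.findContours((L==j).astype(np.uint8),0,2)[0],key=len); a=cv2.approxPolyDP(cv2.convexHull(c),6,True)[:,0]
    print(a.tolist(),np.array([plane(n,p,24)[:2] for p in a]))
s=ctrl.sense();w,x,y,z=s["ee_rot"];R=Ro.from_quat([x,y,z,w]).as_matrix();print(R, s["eef_pos"])
ya=np.degrees(np.arctan2(R[1,1],R[0,1]));print("jaw yaw",ya)
E
```

```text
top [ 405  229   35   64 1173]
x range 455.466947009115 593.4551272001254 strip slope -0.09203717635089126 strip y at centre -310.9276973215361 circle [ 555.472 -312.14 ] 38.02342757136449 sl mean [ 479.321 -303.919]
[[387, 189], [462, 194], [462, 304], [382, 298]] [[ 683.002 -241.312]
 [ 666.722 -406.131]
 [ 428.122 -381.272]
 [ 444.97  -213.498]]
scene [152 233  32  37 605]
x range 454.5791139865313 592.4873734135451 strip slope -0.10301590356400596 strip y at centre -314.3056177069395 circle [ 554.563 -313.154] 38.19569259298455 sl mean [ 479.08 -306.53]
[[198, 220], [204, 290], [132, 303], [135, 229]] [[ 443.861 -217.608]
 [ 701.888 -242.564]
 [ 689.467 -399.581]
 [ 429.701 -385.252]]
[[-0.     0.431 -0.902]
 [ 0.001 -0.902 -0.431]
 [-1.    -0.001 -0.   ]] [ 226.291 -473.487  230.801]
jaw yaw -64.45942933292045
```

Request:
{"name": "carry_out", "arguments": {
  "targets": [
    {"x": 0.03, "y": 0.05, "z": 0, "az": -0.03},
    {"x": 0.07, "y": 0.1, "z": 0, "az": -0.07},
    {"x": 0.1, "y": 0.15, "z": -0.01, "az": -0.1},
    {"x": 0.14, "y": 0.2, "z": -0.02, "az": -0.14},
    {"x": 0.17, "y": 0.25, "z": -0.03, "az": -0.177}
  ],
  "grip_force": 50
}}

```text
invalid input at $.targets[0]: expected keys x, y, z, ax, ay, az, hand
```

Request:
{"name": "carry_out", "arguments": {
  "targets": [
    {"x": 0.03, "y": 0.05, "z": -0.02},
    {"x": 0.06, "y": 0.1, "z": -0.04},
    {"x": 0.09, "y": 0.15, "z": -0.07},
    {"x": 0.113, "y": 0.185, "z": -0.09},
    {"x": 0.113, "y": 0.185, "z": -0.1}
  ]
}}

```text
invalid input at $.targets[0]: expected keys x, y, z, ax, ay, az, hand
```

```bash
cat > st.py <<'E'
from h import *
from scipy.spatial.transform import Rotation as Ro
np.set_printoptions(precision=2,suppress=True)
s=ctrl.sense();w,x,y,z=s["ee_rot"];R=Ro.from_quat([x,y,z,w]).as_matrix()
yw=np.degrees(np.arctan2(R[1,1],R[0,1]))+90; p=s["eef_pos"]; b=p[:2]+82*np.array([np.cos(np.radians(yw)),np.sin(np.radians(yw))])
print("t",s["time_s"],"tcp",p,"bowlyaw",yw,"tilt",R[:,0],"bowl c",b,"underside z",p[2]-23,"F",s["force"],"M",s["wrist_torque"],"w",s["grip_width"])
E
python3 st.py
```

```text
t 0.1 tcp [ 226.29 -473.49  230.8 ] bowlyaw 25.54057066707955 tilt [-0.  0. -1.] bowl c [ 300.28 -438.13] underside z 207.80061930986963 F [0.1  0.44 0.32] M [0.02 0.03 0.02] w 0.9999660251432255
```

All keys are required, so I'll resend the moves with them filled in.

Request:
{"name": "carry_out", "arguments": {
  "targets": [
    {"x": 0.03, "y": 0.05, "z": 0, "ax": 0, "ay": 0, "az": -0.03, "hand": 1},
    {"x": 0.07, "y": 0.1, "z": 0, "ax": 0, "ay": 0, "az": -0.07, "hand": 1},
    {"x": 0.1, "y": 0.15, "z": -0.01, "ax": 0, "ay": 0, "az": -0.1, "hand": 1},
    {"x": 0.14, "y": 0.2, "z": -0.02, "ax": 0, "ay": 0, "az": -0.14, "hand": 1},
    {"x": 0.17, "y": 0.25, "z": -0.03, "ax": 0, "ay": 0, "az": -0.177, "hand": 1}
  ],
  "grip_force": 50
}}

```text
time_s: 0.72
eef_pos: [397.3, -222.0, 200.9]
ee_rot: [0.094, 0.701, 0.094, -0.701]
force: [0.9, -0.2, -0.0]
grip_width: 1.0
```

Request:
{"name": "carry_out", "arguments": {
  "targets": [
    {"x": 0.03, "y": 0.05, "z": -0.02, "ax": 0, "ay": 0, "az": 0, "hand": 1},
    {"x": 0.06, "y": 0.1, "z": -0.04, "ax": 0, "ay": 0, "az": 0, "hand": 1},
    {"x": 0.09, "y": 0.15, "z": -0.06, "ax": 0, "ay": 0, "az": 0, "hand": 1},
    {"x": 0.113, "y": 0.185, "z": -0.07, "ax": 0, "ay": 0, "az": 0, "hand": 1},
    {"x": 0.113, "y": 0.185, "z": -0.07, "ax": 0, "ay": 0, "az": 0, "hand": 1}
  ]
}}

```text
time_s: 1.35
eef_pos: [509.6, -36.4, 130.1]
ee_rot: [-0.096, -0.7, -0.096, 0.701]
force: [-0.8, -0.6, 0.6]
grip_width: 1.004
```

```bash
python3 st.py
```

```text
t 1.35 tcp [509.58 -36.45 130.11] bowlyaw 15.611817387914172 tilt [-0.  0. -1.] bowl c [588.56 -14.38] underside z 107.10845807588078 F [-0.81 -0.56  0.61] M [-0.04  0.02 -0.05] w 1.0035361065138708
```

Request:
{"name": "carry_out", "arguments": {
  "targets": [
    {"x": 0, "y": -0.002, "z": -0.03, "ax": 0, "ay": 0, "az": 0, "hand": 1},
    {"x": 0, "y": -0.002, "z": -0.06, "ax": 0, "ay": 0, "az": 0, "hand": 1},
    {"x": 0, "y": -0.002, "z": -0.085, "ax": 0, "ay": 0, "az": 0, "hand": 1},
    {"x": 0, "y": -0.002, "z": -0.1, "ax": 0, "ay": 0, "az": 0, "hand": 1},
    {"x": 0, "y": -0.002, "z": -0.107, "ax": 0, "ay": 0, "az": 0, "hand": 1}
  ]
}}

```text
time_s: 1.98
eef_pos: [509.2, -41.1, 24.0]
ee_rot: [-0.095, -0.701, -0.095, 0.701]
force: [0.3, 0.0, -0.3]
grip_width: 1.0
```

```bash
python3 st.py; python3 - <<'E'
from h import *
i=viewer.capture("scene");j=viewer.capture("top")
f=lambda i,x,y:cv2.resize(i[y:y+90,x:x+120],(400,300),interpolation=2)
cv2.imwrite("pics/g1.png",np.hstack([f(i,215,170),f(j,240,200)]))
E
```

```text
t 1.975 tcp [509.22 -41.11  23.99] bowlyaw 15.373031886017287 tilt [-0.  0. -1.] bowl c [588.29 -19.37] underside z 0.9882159741005552 F [ 0.3   0.02 -0.3 ] M [-0.04  0.01  0.  ] w 1.0000601623844676
```

View pics/g1.png

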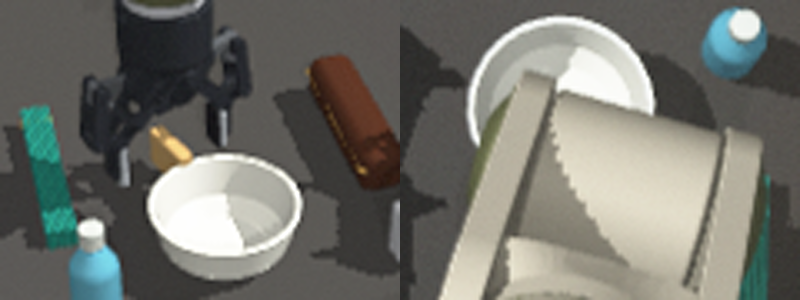

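The scene view shows the fingers straddling the lug (about (165,148) in the left crop), with the bowl undisturbed. The jaws can close now.

Request:
{"name": "carry_out", "arguments": {
  "targets": [
    {"x": 0, "y": 0.002, "z": 0, "ax": 0, "ay": 0, "az": 0, "hand": 0.3},
    {"x": 0, "y": 0.002, "z": 0, "ax": 0, "ay": 0, "az": 0, "hand": -0.2},
    {"x": 0, "y": 0.002, "z": 0, "ax": 0, "ay": 0, "az": 0, "hand": -0.5},
    {"x": 0, "y": 0.002, "z": 0, "ax": 0, "ay": 0, "az": 0, "hand": -0.8},
    {"x": 0, "y": 0.002, "z": 0, "ax": 0, "ay": 0, "az": 0, "hand": -1}
  ],
  "grip_force": 60
}}

```text
time_s: 2.7
eef_pos: [509.5, -38.8, 24.5]
ee_rot: [0.095, 0.701, 0.095, -0.701]
force: [-1.1, -0.3, 3.3]
grip_width: 0.158
```

Request:
{"name": "carry_out", "arguments": {
  "targets": [
    {"x": 0, "y": 0, "z": 0, "ax": 0, "ay": 0, "az": 0, "hand": -1},
    {"x": 0, "y": 0, "z": 0, "ax": 0, "ay": 0, "az": 0, "hand": -1},
    {"x": 0, "y": 0, "z": 0, "ax": 0, "ay": 0, "az": 0, "hand": -1},
    {"x": 0, "y": 0, "z": 0, "ax": 0, "ay": 0, "az": 0, "hand": -1}
  ]
}}

```text
time_s: 3.2
eef_pos: [509.5, -38.8, 24.5]
ee_rot: [0.095, 0.701, 0.095, -0.701]
force: [-1.5, -1.2, 5.1]
grip_width: 0.157
```

```bash
python3 st.py
```

```text
t 3.2 tcp [509.5  -38.78  24.47] bowlyaw 15.403520645277993 tilt [ 0. -0. -1.] bowl c [588.55 -17.  ] underside z 1.4706251408552014 F [-1.53 -1.15  5.09] M [-0.07  0.05 -0.04] w 0.15743167794820376
```

Request:
{"name": "carry_out", "arguments": {
  "targets": [
    {"x": 0, "y": 0, "z": 0.01, "ax": 0, "ay": 0, "az": 0, "hand": -1},
    {"x": 0, "y": 0, "z": 0.025, "ax": 0, "ay": 0, "az": 0, "hand": -1},
    {"x": 0, "y": 0, "z": 0.045, "ax": 0, "ay": 0, "az": 0, "hand": -1},
    {"x": 0, "y": 0, "z": 0.065, "ax": 0, "ay": 0, "az": 0, "hand": -1},
    {"x": 0, "y": 0, "z": 0.075, "ax": 0, "ay": 0, "az": 0, "hand": -1}
  ]
}}

```text
time_s: 3.82
eef_pos: [509.7, -38.7, 100.8]
ee_rot: [0.095, 0.701, 0.095, -0.7]
force: [-0.3, 0.3, -2.8]
grip_width: 0.156
```

```bash
sed -i 's/p\[2\]-23/p[2]-24.5/' st.py; python3 st.py; python3 - <<'E'
from h import *
i=viewer.capture("scene")
cv2.imwrite("pics/g2.png",cv2.resize(i[150:300,200:400],(800,600),interpolation=2))
E
```

```text
t 3.825 tcp [509.67 -38.75 100.82] bowlyaw 15.40625237841141 tilt [ 0. -0. -1.] bowl c [588.72 -16.97] underside z 76.32142978201706 F [-0.25  0.33 -2.77] M [-0.04  0.18 -0.04] w 0.15550014914047636
```

View pics/g2.png

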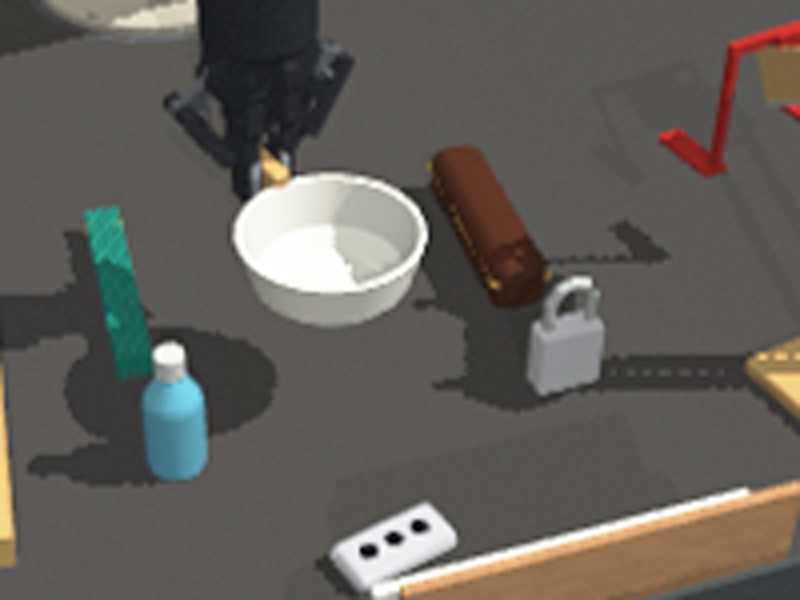

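The bowl is held level with its rim centre at about (330,235) in the crop. The case, padlock, sanitiser, fan and fob have not moved.

Request:
{"name": "carry_out", "arguments": {
  "targets": [
    {"x": -0.025, "y": 0.01, "z": 0, "ax": 0, "ay": 0, "az": 0, "hand": -1},
    {"x": -0.06, "y": 0.035, "z": 0, "ax": 0, "ay": 0, "az": -0.02, "hand": -1},
    {"x": -0.09, "y": 0.075, "z": 0, "ax": 0, "ay": 0, "az": -0.04, "hand": -1},
    {"x": -0.11, "y": 0.12, "z": 0, "ax": 0, "ay": 0, "az": -0.06, "hand": -1},
    {"x": -0.12, "y": 0.165, "z": 0, "ax": 0, "ay": 0, "az": -0.06, "hand": -1}
  ]
}}

```text
time_s: 4.5
eef_pos: [388.1, 127.5, 99.2]
ee_rot: [-0.073, -0.703, -0.073, 0.704]
force: [0.9, -0.2, -1.4]
grip_width: 0.155
```

Request:
{"name": "carry_out", "arguments": {
  "targets": [
    {"x": 0, "y": 0.03, "z": 0, "ax": 0, "ay": 0, "az": 0, "hand": -1},
    {"x": 0, "y": 0.05, "z": 0, "ax": 0, "ay": 0, "az": 0, "hand": -1},
    {"x": 0, "y": 0.062, "z": 0, "ax": 0, "ay": 0, "az": 0, "hand": -1},
    {"x": 0, "y": 0.065, "z": 0, "ax": 0, "ay": 0, "az": 0, "hand": -1},
    {"x": 0, "y": 0.065, "z": 0, "ax": 0, "ay": 0, "az": 0, "hand": -1}
  ]
}}

```text
time_s: 5.12
eef_pos: [389.4, 190.9, 99.2]
ee_rot: [-0.074, -0.703, -0.074, 0.703]
force: [-0.5, 1.0, -1.8]
grip_width: 0.155
```

```bash
python3 st.py
```

```text
t 5.125 tcp [389.39 190.93  99.2 ] bowlyaw 11.9456128004217 tilt [-0. -0. -1.] bowl c [469.62 207.9 ] underside z 74.70369826644854 F [-0.53  0.96 -1.76] M [-0.04  0.17  0.02] w 0.1548440749115585
```

Request:
{"name": "carry_out", "arguments": {
  "targets": [
    {"x": 0, "y": 0, "z": -0.015, "ax": 0, "ay": 0, "az": 0, "hand": -1},
    {"x": 0, "y": 0.005, "z": -0.03, "ax": 0, "ay": 0, "az": 0, "hand": -1},
    {"x": 0, "y": 0.03, "z": -0.035, "ax": 0, "ay": 0, "az": 0, "hand": -1},
    {"x": 0, "y": 0.06, "z": -0.035, "ax": 0, "ay": 0, "az": 0, "hand": -1},
    {"x": 0.005, "y": 0.073, "z": -0.035, "ax": 0, "ay": 0, "az": 0, "hand": -1}
  ]
}}

```text
time_s: 5.75
eef_pos: [394.5, 264.8, 64.2]
ee_rot: [-0.074, -0.703, -0.074, 0.703]
force: [0.4, -0.4, -2.1]
grip_width: 0.155
```

Request:
{"name": "carry_out", "arguments": {
  "targets": [
    {"x": 0.02, "y": 0.005, "z": 0, "ax": 0, "ay": 0, "az": 0, "hand": -1},
    {"x": 0.045, "y": 0.01, "z": 0, "ax": 0, "ay": 0, "az": 0, "hand": -1},
    {"x": 0.07, "y": 0.015, "z": 0, "ax": 0, "ay": 0, "az": 0, "hand": -1},
    {"x": 0.081, "y": 0.018, "z": 0, "ax": 0, "ay": 0, "az": 0, "hand": -1},
    {"x": 0.081, "y": 0.018, "z": 0, "ax": 0, "ay": 0, "az": 0, "hand": -1}
  ]
}}

```text
time_s: 6.38
eef_pos: [475.5, 281.8, 64.0]
ee_rot: [-0.074, -0.703, -0.073, 0.703]
force: [-0.0, -0.3, -3.1]
grip_width: 0.156
```

```bash
python3 st.py; python3 - <<'E'
from h import *
i=viewer.capture("scene");j=viewer.capture("top")
f=lambda i,x,y:cv2.resize(i[y:y+90,x:x+120],(400,300),interpolation=2)
cv2.imwrite("pics/g3.png",np.hstack([f(i,340,130),f(j,70,180)]))
E
```

```text
t 6.375 tcp [475.47 281.84  64.05] bowlyaw 11.930561518304714 tilt [-0. -0. -1.] bowl c [555.7 298.8] underside z 39.545063632152036 F [-0.02 -0.33 -3.07] M [ 0.01  0.1  -0.01] w 0.15561583624920391
```

View pics/g3.png

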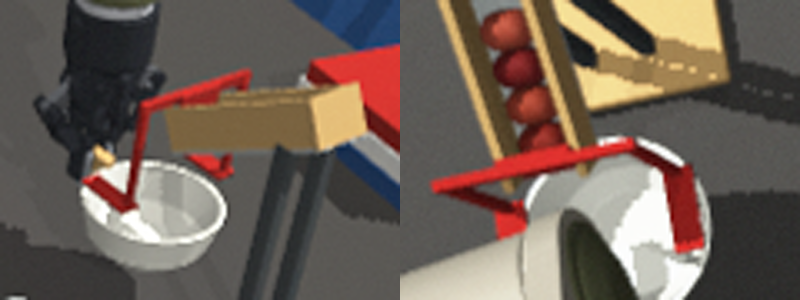

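The crops show both feet above the bowl, the right one at about (690,210) just inside the bowl's right rim (712). I'll check the rim position numerically.

```bash
python3 - <<'E'
from h import *
np.set_printoptions(precision=1,suppress=True)
T=lambda x,y:((x-400)/3.333+70-.35,y/3.333+180-.35)
# rim points seen (top crop, right part)
pts=[(712,215),(708,187),(690,160),(706,240),(692,268),(672,288)]
Q=np.array([plane("top",T(*p),89.5)[:2] for p in pts]); c=np.array([555.7,298.8]); print(Q,np.linalg.norm(Q-c,axis=1))
# known-radius fit
from scipy.optimize import least_squares
print("centre from rim r=60:",least_squares(lambda a:np.linalg.norm(Q-a,axis=1)-60,c).x)
S=lambda x,y:(x/3.333+340-.35,y/3.333+130-.35)
Q=np.array([plane("scene",S(*p),89.5)[:2] for p in((226,212),(218,190),(200,175),(82,190),(172,166),(150,160))])
print("scene:",least_squares(lambda a:np.linalg.norm(Q-a,axis=1)-60,c).x,np.linalg.norm(Q-c,axis=1))
E
```

```text
[[564.2 238.4]
 [581.6 241.3]
 [598.8 252.8]
 [548.9 241.7]
 [532.  249.8]
 [520.2 261.7]] [61.  63.1 63.  57.5 54.4 51.3]
centre from rim r=60: [564.9 299.8]
scene: [554.2 299.8] [59.9 60.9 62.3 59.8 59.6 63.3]
```

Request:
{"name": "carry_out", "arguments": {
  "targets": [
    {"x": 0, "y": 0, "z": 0.008, "ax": 0, "ay": 0, "az": 0, "hand": -1},
    {"x": 0, "y": 0, "z": 0.016, "ax": 0, "ay": 0, "az": 0, "hand": -1},
    {"x": 0, "y": 0, "z": 0.02, "ax": 0, "ay": 0, "az": 0, "hand": -1},
    {"x": 0, "y": 0, "z": 0.026, "ax": 0, "ay": 0, "az": 0, "hand": -1},
    {"x": 0, "y": 0, "z": 0.032, "ax": 0, "ay": 0, "az": 0, "hand": -1}
  ]
}}

```text
time_s: 7.1
eef_pos: [475.2, 282.3, 96.6]
ee_rot: [-0.074, -0.703, -0.074, 0.703]
force: [0.0, 0.2, -0.8]
grip_width: 0.153
```

Request:
{"name": "carry_out", "arguments": {
  "targets": [
    {"x": 0, "y": 0, "z": 0.008, "ax": 0, "ay": 0, "az": 0, "hand": -1},
    {"x": 0, "y": 0, "z": 0.015, "ax": 0, "ay": 0, "az": 0, "hand": -1},
    {"x": 0, "y": 0, "z": 0.021, "ax": 0, "ay": 0, "az": 0, "hand": -1},
    {"x": 0, "y": 0, "z": 0.021, "ax": 0, "ay": 0, "az": 0, "hand": -1},
    {"x": 0, "y": 0, "z": 0.021, "ax": 0, "ay": 0, "az": 0, "hand": -1}
  ]
}}

```text
time_s: 7.72
eef_pos: [475.3, 282.2, 117.1]
ee_rot: [-0.074, -0.703, -0.074, 0.703]
force: [-0.3, 0.4, -2.7]
grip_width: 0.157
```

Request:
{"name": "carry_out", "arguments": {
  "targets": [
    {"x": 0, "y": 0, "z": 0, "ax": 0, "ay": 0, "az": 0, "hand": -1},
    {"x": 0, "y": 0, "z": 0, "ax": 0, "ay": 0, "az": 0, "hand": -1},
    {"x": 0, "y": 0, "z": 0, "ax": 0, "ay": 0, "az": 0, "hand": -1},
    {"x": 0, "y": 0, "z": 0, "ax": 0, "ay": 0, "az": 0, "hand": -1},
    {"x": 0, "y": 0, "z": 0, "ax": 0, "ay": 0, "az": 0, "hand": -1}
  ]
}}

```text
time_s: 8.35
eef_pos: [475.3, 282.3, 117.3]
ee_rot: [-0.074, -0.703, -0.074, 0.703]
force: [0.3, 0.3, -1.9]
grip_width: 0.157
```

Request:
{"name": "carry_out", "arguments": {
  "targets": [
    {"x": 0, "y": 0, "z": 0, "ax": 0, "ay": 0, "az": 0, "hand": -1},
    {"x": 0, "y": 0, "z": 0, "ax": 0, "ay": 0, "az": 0, "hand": -1},
    {"x": 0, "y": 0, "z": 0, "ax": 0, "ay": 0, "az": 0, "hand": -1},
    {"x": 0, "y": 0, "z": 0, "ax": 0, "ay": 0, "az": 0, "hand": -1},
    {"x": 0, "y": 0, "z": 0, "ax": 0, "ay": 0, "az": 0, "hand": -1}
  ]
}}

```text
time_s: 8.98
eef_pos: [475.4, 282.3, 117.3]
ee_rot: [0.074, 0.703, 0.074, -0.703]
force: [-0.9, -0.9, -3.1]
grip_width: 0.157
```

Request:
{"name": "carry_out", "arguments": {
  "targets": [
    {"x": 0, "y": 0, "z": 0, "ax": 0, "ay": 0, "az": 0, "hand": -1},
    {"x": 0, "y": 0, "z": 0, "ax": 0, "ay": 0, "az": 0, "hand": -1},
    {"x": 0, "y": 0, "z": 0, "ax": 0, "ay": 0, "az": 0, "hand": -1},
    {"x": 0, "y": 0, "z": 0, "ax": 0, "ay": 0, "az": 0, "hand": -1},
    {"x": 0, "y": 0, "z": 0, "ax": 0, "ay": 0, "az": 0, "hand": -1}
  ]
}}

```text
time_s: 9.6
eef_pos: [475.4, 282.3, 117.3]
ee_rot: [0.074, 0.703, 0.074, -0.703]
force: [-1.0, -0.5, -1.9]
grip_width: 0.152
```

```bash
python3 st.py; python3 - <<'E'
from h import *
i=viewer.capture("scene");j=viewer.capture("top")
f=lambda i,x,y:cv2.resize(i[y:y+90,x:x+120],(400,300),interpolation=2)
cv2.imwrite("pics/g4.png",np.hstack([f(i,340,120),f(j,70,180)]))
E
```

```text
t 9.6 tcp [475.37 282.29 117.28] bowlyaw 11.963930615165523 tilt [ 0. -0. -1.] bowl c [555.59 299.29] underside z 92.78427727808986 F [-0.97 -0.51 -1.88] M [-0.09  0.23 -0.03] w 0.1521541622332207
```

View pics/g4.png

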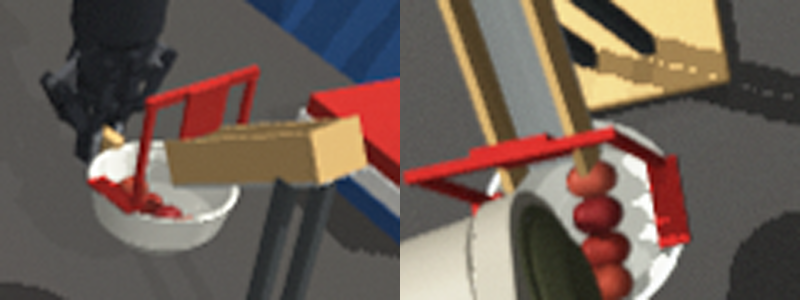

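The chute is empty and all four nuts lie in a row in the bowl (top crop, (590,178) to (610,280)). Next I lower the bowl gently and back out.

Request:
{"name": "carry_out", "arguments": {
  "targets": [
    {"x": 0, "y": 0, "z": -0.004, "ax": 0, "ay": 0, "az": 0, "hand": -1},
    {"x": 0, "y": 0, "z": -0.011, "ax": 0, "ay": 0, "az": 0, "hand": -1},
    {"x": 0, "y": 0, "z": -0.019, "ax": 0, "ay": 0, "az": 0, "hand": -1},
    {"x": 0, "y": 0, "z": -0.027, "ax": 0, "ay": 0, "az": 0, "hand": -1},
    {"x": 0, "y": 0, "z": -0.034, "ax": 0, "ay": 0, "az": 0, "hand": -1}
  ]
}}

```text
time_s: 10.32
eef_pos: [475.3, 282.3, 82.6]
ee_rot: [-0.074, -0.703, -0.074, 0.703]
force: [-0.5, 0.7, -2.8]
grip_width: 0.157
```

Request:
{"name": "carry_out", "arguments": {
  "targets": [
    {"x": 0, "y": 0, "z": -0.007, "ax": 0, "ay": 0, "az": 0, "hand": -1},
    {"x": 0, "y": 0, "z": -0.013, "ax": 0, "ay": 0, "az": 0, "hand": -1},
    {"x": 0, "y": 0, "z": -0.017, "ax": 0, "ay": 0, "az": 0, "hand": -1},
    {"x": 0, "y": 0, "z": -0.019, "ax": 0, "ay": 0, "az": 0, "hand": -1},
    {"x": 0, "y": 0, "z": -0.019, "ax": 0, "ay": 0, "az": 0, "hand": -1}
  ]
}}

```text
time_s: 10.95
eef_pos: [475.4, 282.3, 64.3]
ee_rot: [-0.074, -0.703, -0.074, 0.703]
force: [-0.1, -0.6, -1.7]
grip_width: 0.158
```

Request:
{"name": "carry_out", "arguments": {
  "targets": [
    {"x": -0.005, "y": -0.001, "z": 0, "ax": 0, "ay": 0, "az": 0, "hand": -1},
    {"x": -0.014, "y": -0.003, "z": 0, "ax": 0, "ay": 0, "az": 0, "hand": -1},
    {"x": -0.028, "y": -0.006, "z": 0, "ax": 0, "ay": 0, "az": 0, "hand": -1},
    {"x": -0.045, "y": -0.01, "z": 0, "ax": 0, "ay": 0, "az": 0, "hand": -1},
    {"x": -0.062, "y": -0.014, "z": 0, "ax": 0, "ay": 0, "az": 0, "hand": -1}
  ]
}}

```text
time_s: 11.58
eef_pos: [412.2, 268.1, 64.4]
ee_rot: [-0.074, -0.703, -0.074, 0.703]
force: [0.1, 0.0, -1.3]
grip_width: 0.156
```

Request:
{"name": "carry_out", "arguments": {
  "targets": [
    {"x": -0.016, "y": -0.004, "z": 0, "ax": 0, "ay": 0, "az": 0, "hand": -1},
    {"x": -0.026, "y": -0.012, "z": 0, "ax": 0, "ay": 0, "az": 0, "hand": -1},
    {"x": -0.028, "y": -0.025, "z": 0, "ax": 0, "ay": 0, "az": 0, "hand": -1},
    {"x": -0.028, "y": -0.04, "z": 0.003, "ax": 0, "ay": 0, "az": 0, "hand": -1},
    {"x": -0.028, "y": -0.052, "z": 0.01, "ax": 0, "ay": 0, "az": 0, "hand": -1}
  ]
}}

```text
time_s: 12.2
eef_pos: [385.7, 215.0, 74.6]
ee_rot: [-0.073, -0.703, -0.073, 0.703]
force: [0.3, 0.8, -2.0]
grip_width: 0.157
```

```bash
python3 st.py; python3 - <<'E'
from h import *
i=viewer.capture("scene");j=viewer.capture("top")
f=lambda i,x,y:cv2.resize(i[y:y+120,x:x+160],(400,300),interpolation=2)
cv2.imwrite("pics/g5.png",np.hstack([f(i,290,110),f(j,70,180)]))
E
```

```text
t 12.2 tcp [385.66 215.04  74.59] bowlyaw 11.91223623279862 tilt [-0. -0. -1.] bowl c [465.9  231.97] underside z 50.091580981707594 F [ 0.29  0.78 -1.96] M [-0.06  0.21 -0.03] w 0.15722358389581667
```

View pics/g5.png

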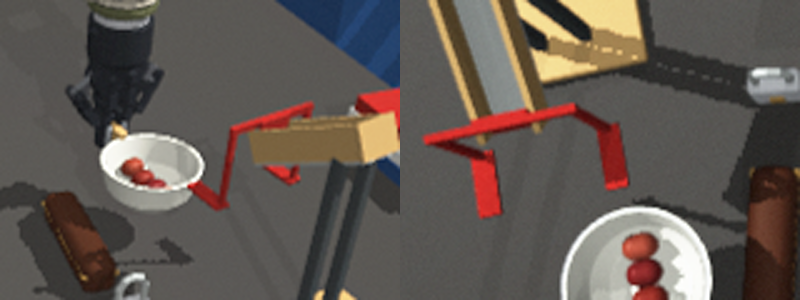

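Four nuts left the chute, the gate is shut again, and nuts are visible in the bowl (top crop, about (640,245) to (650,295)). Next I lift and carry the bowl smoothly to the tray.

Request:
{"name": "carry_out", "arguments": {
  "targets": [
    {"x": 0, "y": 0, "z": 0.008, "ax": 0, "ay": 0, "az": 0, "hand": -1},
    {"x": 0, "y": -0.004, "z": 0.022, "ax": 0, "ay": 0, "az": 0, "hand": -1},
    {"x": 0, "y": -0.012, "z": 0.038, "ax": 0, "ay": 0, "az": 0, "hand": -1},
    {"x": 0, "y": -0.024, "z": 0.05, "ax": 0, "ay": 0, "az": 0, "hand": -1},
    {"x": 0, "y": -0.04, "z": 0.055, "ax": 0, "ay": 0, "az": 0, "hand": -1}
  ]
}}

```text
time_s: 12.92
eef_pos: [385.6, 175.8, 130.4]
ee_rot: [0.074, 0.704, 0.074, -0.703]
force: [0.6, 0.3, -2.8]
grip_width: 0.156
```

Request:
{"name": "carry_out", "arguments": {
  "targets": [
    {"x": 0.004, "y": -0.02, "z": 0, "ax": 0, "ay": 0, "az": -0.01, "hand": -1},
    {"x": 0.009, "y": -0.044, "z": 0, "ax": 0, "ay": 0, "az": -0.03, "hand": -1},
    {"x": 0.015, "y": -0.072, "z": 0, "ax": 0, "ay": 0, "az": -0.05, "hand": -1},
    {"x": 0.022, "y": -0.104, "z": 0, "ax": 0, "ay": 0, "az": -0.075, "hand": -1},
    {"x": 0.03, "y": -0.14, "z": 0, "ax": 0, "ay": 0, "az": -0.1, "hand": -1}
  ]
}}

```text
time_s: 13.55
eef_pos: [415.4, 35.0, 129.9]
ee_rot: [0.038, 0.706, 0.038, -0.706]
force: [1.3, -0.3, -1.5]
grip_width: 0.15
```

Request:
{"name": "carry_out", "arguments": {
  "targets": [
    {"x": 0.007, "y": -0.038, "z": 0, "ax": 0, "ay": 0, "az": -0.025, "hand": -1},
    {"x": 0.014, "y": -0.078, "z": 0, "ax": 0, "ay": 0, "az": -0.05, "hand": -1},
    {"x": 0.021, "y": -0.118, "z": 0, "ax": 0, "ay": 0, "az": -0.075, "hand": -1},
    {"x": 0.028, "y": -0.158, "z": 0, "ax": 0, "ay": 0, "az": -0.1, "hand": -1},
    {"x": 0.035, "y": -0.196, "z": 0, "ax": 0, "ay": 0, "az": -0.12, "hand": -1}
  ]
}}

```text
time_s: 14.18
eef_pos: [450.2, -161.5, 129.8]
ee_rot: [-0.004, 0.707, -0.004, -0.707]
force: [0.4, -1.4, -2.4]
grip_width: 0.155
```

Request:
{"name": "carry_out", "arguments": {
  "targets": [
    {"x": 0.006, "y": -0.034, "z": 0, "ax": 0, "ay": 0, "az": -0.02, "hand": -1},
    {"x": 0.012, "y": -0.064, "z": 0, "ax": 0, "ay": 0, "az": -0.04, "hand": -1},
    {"x": 0.017, "y": -0.09, "z": 0, "ax": 0, "ay": 0, "az": -0.06, "hand": -1},
    {"x": 0.02, "y": -0.11, "z": 0, "ax": 0, "ay": 0, "az": -0.08, "hand": -1},
    {"x": 0.022, "y": -0.124, "z": 0, "ax": 0, "ay": 0, "az": -0.09, "hand": -1}
  ]
}}

```text
time_s: 14.8
eef_pos: [472.1, -284.8, 129.6]
ee_rot: [0.036, -0.706, 0.036, 0.706]
force: [0.6, 0.2, -2.0]
grip_width: 0.156
```

Request:
{"name": "carry_out", "arguments": {
  "targets": [
    {"x": 0, "y": -0.009, "z": 0, "ax": 0, "ay": 0, "az": 0, "hand": -1},
    {"x": 0, "y": -0.015, "z": 0, "ax": 0, "ay": 0, "az": 0, "hand": -1},
    {"x": 0, "y": -0.018, "z": 0, "ax": 0, "ay": 0, "az": 0, "hand": -1},
    {"x": 0, "y": -0.019, "z": 0, "ax": 0, "ay": 0, "az": 0, "hand": -1},
    {"x": 0, "y": -0.019, "z": 0, "ax": 0, "ay": 0, "az": 0, "hand": -1}
  ]
}}

```text
time_s: 15.42
eef_pos: [472.4, -302.5, 129.3]
ee_rot: [0.036, -0.706, 0.036, 0.706]
force: [0.8, -0.2, -2.5]
grip_width: 0.157
```

```bash
python3 st.py; python3 - <<'E'
from h import *
i=viewer.capture("scene");j=viewer.capture("top")
cv2.imwrite("pics/s6.png",i);cv2.imwrite("pics/t6.png",j)
f=lambda i,x,y:cv2.resize(i[y:y+120,x:x+160],(400,300),interpolation=2)
cv2.imwrite("pics/g6.png",np.hstack([f(i,90,170),f(j,340,180)]))
E
```

```text
t 15.425 tcp [ 472.36 -302.48  129.31] bowlyaw -5.780867609231322 tilt [-0.  0. -1.] bowl c [ 553.94 -310.74] underside z 104.81399084181461 F [ 0.81 -0.17 -2.53] M [-0.02  0.14 -0.03] w 0.1566511078551652
```

View pics/g6.png

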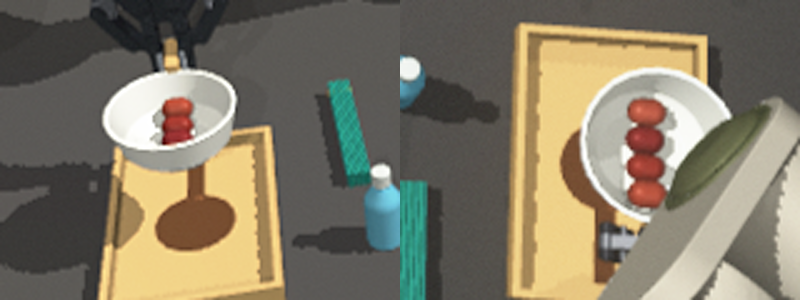

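All four nuts are visible in the bowl (top crop (645,110) to (650,193)), above the inlay. Before descending I measure the rim for slip or tilt.

```bash
cat > rim.py <<'E'
from h import *
import sys
from scipy.optimize import least_squares
np.set_printoptions(precision=2,suppress=True)
s,t,ws,wt,g=sys.argv[1],sys.argv[2],eval(sys.argv[3]),eval(sys.argv[4]),eval(sys.argv[5])
O={}
for n,f,(x,y,w,h) in(("scene",s,ws),("top",t,wt)):
    hsv=cv2.cvtColor(cv2.imread(f),cv2.COLOR_BGR2HSV); m=np.zeros(hsv.shape[:2],np.uint8)
    m[y:y+h,x:x+w]=cv2.inRange(hsv,(0,0,125),(180,50,255))[y:y+h,x:x+w]
    m=cv2.morphologyEx(m,cv2.MORPH_OPEN,np.ones((2,2),np.uint8)); N,L,st,_=cv2.connectedComponentsWithStats(m); m=(L==1+st[1:,4].argmax()).astype(np.uint8)
    c=cv2.convexHull(max(cv2.findContours(m,0,cv2.CHAIN_APPROX_NONE)[0],key=len))[:,0].astype(float)
    Q=np.array([plane(n,p,g[2])[:2] for p in c])
    if n=="scene": k=c[:,1]<np.percentile(c[:,1],5)+14; Q=Q[k]   # far half of the rim only
    r=least_squares(lambda a:np.linalg.norm(Q-a,axis=1)-60,g[:2],loss="soft_l1",f_scale=1.)
    print(n,"n",len(Q),"centre at rim height",r.x,"res",np.round(r.fun,1)); O[n]=[*r.x,g[2]]
print("triangulated",tri(proj("scene",O["scene"]),proj("top",O["top"])))
E
python3 rim.py pics/s6.png pics/t6.png "(125,190,65,50)" "(405,200,70,75)" "[554,-311,154.8]"
```

```text
scene n 13 centre at rim height [ 556.09 -308.77] res [-0.2 -0.5  0.4 -0.   0.1  0.3  0.1  0.  -0.   0.4  0.2  0.  -0.2]
top n 22 centre at rim height [ 550.88 -311.54] res [ 0.2  0.1  0.   0.1 -0.1  0.9  0.8  0.6 -2.2 25.4 10.1  0.1  0.6  0.6
 -0.1 -0.1  0.  -0.2  0.4  0.3  0.1  0.2]
triangulated (array([ 551.46, -310.65,  152.16]), np.float64(3.491377950582605))
```

Request:
{"name": "carry_out", "arguments": {
  "targets": [
    {"x": 0, "y": 0, "z": -0.006, "ax": 0, "ay": 0, "az": 0, "hand": -1},
    {"x": 0.001, "y": -0.001, "z": -0.018, "ax": 0, "ay": 0, "az": 0, "hand": -1},
    {"x": 0.001, "y": -0.001, "z": -0.034, "ax": 0, "ay": 0, "az": 0, "hand": -1},
    {"x": 0.001, "y": -0.001, "z": -0.05, "ax": 0, "ay": 0, "az": 0, "hand": -1},
    {"x": 0.001, "y": -0.001, "z": -0.06, "ax": 0, "ay": 0, "az": 0, "hand": -1}
  ]
}}

```text
time_s: 16.15
eef_pos: [473.0, -303.4, 67.7]
ee_rot: [0.036, -0.706, 0.035, 0.707]
force: [-0.6, 0.9, -2.7]
grip_width: 0.157
```

Request:
{"name": "carry_out", "arguments": {
  "targets": [
    {"x": 0, "y": 0, "z": -0.007, "ax": 0, "ay": 0, "az": 0, "hand": -1},
    {"x": 0, "y": 0, "z": -0.013, "ax": 0, "ay": 0, "az": 0, "hand": -1},
    {"x": 0, "y": 0, "z": -0.017, "ax": 0, "ay": 0, "az": 0, "hand": -1},
    {"x": 0, "y": 0, "z": -0.019, "ax": 0, "ay": 0, "az": 0, "hand": -1},
    {"x": 0, "y": 0, "z": -0.019, "ax": 0, "ay": 0, "az": 0, "hand": -1}
  ]
}}

```text
time_s: 16.77
eef_pos: [473.4, -303.7, 50.4]
ee_rot: [-0.036, 0.706, -0.036, -0.706]
force: [0.1, -0.8, -3.0]
grip_width: 0.153
```

```bash
python3 st.py; python3 - <<'E'
from h import *
cv2.imwrite("pics/s7.png",viewer.capture("scene"));cv2.imwrite("pics/t7.png",viewer.capture("top"))
i,j=cv2.imread("pics/s7.png"),cv2.imread("pics/t7.png")
f=lambda i,x,y:cv2.resize(i[y:y+90,x:x+60],(400,600),interpolation=2)
cv2.imwrite("pics/g7.png",np.hstack([f(i,138,205),f(j,395,205)]))
print(proj("scene",[555,-312,75]),proj("top",[555,-312,75]))
E
python3 rim.py pics/s7.png pics/t7.png "(128,215,75,60)" "(385,200,75,75)" "[555,-312,75.5]"
```

```text
t 16.775 tcp [ 473.42 -303.73   50.37] bowlyaw -5.795343652319872 tilt [ 0. -0. -1.] bowl c [ 555.   -312.01] underside z 25.86914787311847 F [ 0.13 -0.85 -2.98] M [ 0.04  0.16 -0.02] w 0.1527152255205042
[163.3619126  238.78870693] [431.26798047 242.15120877]
scene n 13 centre at rim height [ 557.68 -310.36] res [ 0.2  0.1 -0.3 -0.   0.1 -0.  -0.2  0.  -0.7  0.2  0.8  0.8 -2.1]
top n 25 centre at rim height [ 551.96 -313.38] res [ 0.4  0.5  0.4  0.1 -0.3 -0.6 -0.2 -3.1 18.4 20.3  6.9 -0.4 -0.2 -0.3
 -0.  -0.1 -0.1 -0.1  0.1  0.3 -0.3  0.2  0.5  0.5  0.3]
triangulated (array([ 552.66, -312.48,   72.14]), np.float64(3.882296449192584))
```

View pics/g7.png

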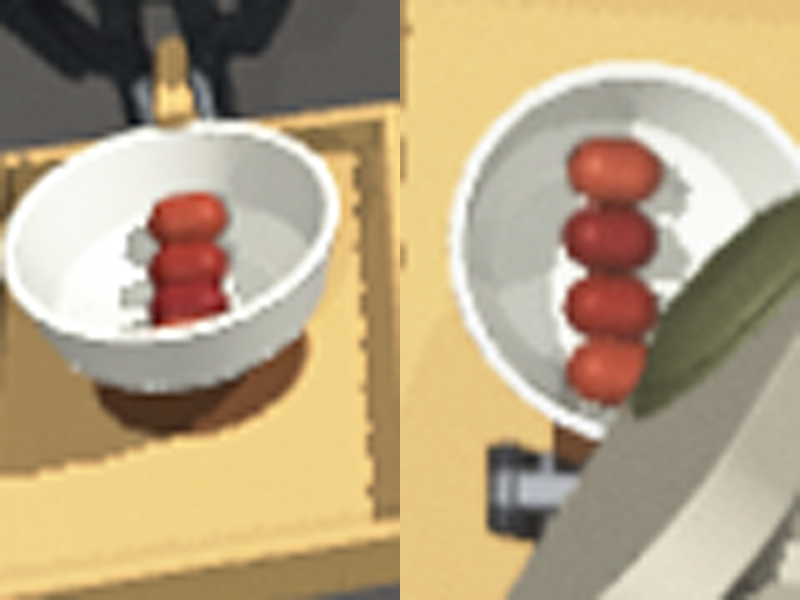

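The left crop shows three nuts plus the top of the fourth; the right crop shows all four on the bowl floor at about (610,170) to (600,370). The rim looks a little banked in the scene view (left (5,255), right (335,215)). I'll estimate the rim plane by ray intersections and check the method on the first pictures, when the bowl stood level.

```bash
cat > tilt.py <<'E'
from h import *
import sys
from scipy.optimize import least_squares
np.set_printoptions(precision=2,suppress=True)
def pts(n,f,w):
    x,y,W,H=w; hsv=cv2.cvtColor(cv2.imread(f),cv2.COLOR_BGR2HSV); m=np.zeros(hsv.shape[:2],np.uint8)
    m[y:y+H,x:x+W]=cv2.inRange(hsv,(0,0,125),(180,50,255))[y:y+H,x:x+W]
    m=cv2.morphologyEx(m,cv2.MORPH_OPEN,np.ones((2,2),np.uint8)); N,L,st,_=cv2.connectedComponentsWithStats(m); m=(L==1+st[1:,4].argmax()).astype(np.uint8)
    c=cv2.convexHull(max(cv2.findContours(m,0,1)[0],key=len))[:,0].astype(float)
    return c[c[:,1]<c[:,1].min()+18] if n=="scene" else c
def fit(s,t,ws,wt,g):
    rays=[ray("scene",p) for p in pts("scene",s,ws)]+[ray("top",p) for p in pts("top",t,wt)]
    def res(a):
        c=a[:3]; n=np.array([a[3],a[4],1.]); return [np.linalg.norm(o+d*((c-o)@n)/(d@n)-c)-60.3 for o,d in rays]
    r=least_squares(res,[*g,0,0],loss="soft_l1",f_scale=.7,x_scale=[1,1,1,.02,.02])
    print(s,"centre",r.x[:3],"normal tilt deg (x,y)",np.degrees(r.x[3:]),"rms",np.median(np.abs(res(r.x))))
if __name__=="__main__":
    fit("pics/scene0.png","pics/top0.png",(250,205,65,50),(250,195,80,75),[588,-17,50])
    fit("pics/s6.png","pics/t6.png",(125,190,65,50),(405,200,70,75),[554,-311,155])
    fit("pics/s7.png","pics/t7.png",(128,215,75,60),(385,200,75,75),[555,-312,75])
E
python3 tilt.py
```

```text
pics/scene0.png centre [586.62 -19.1   48.38] normal tilt deg (x,y) [-2.67 -4.21] rms 0.3981192318840385
pics/s6.png centre [ 550.69 -311.2   153.48] normal tilt deg (x,y) [-2.67 -1.53] rms 0.3872959147119026
pics/s7.png centre [ 552.38 -313.5    73.19] normal tilt deg (x,y) [-2.02 -2.82] rms 0.43895180235407594
```

When the bowl stood level on the table, this fit read (-2.7°, -4.2°). It now reads (-2.0°, -2.8°), so the bowl is level within the noise and the centre agrees with the kinematics. Next is the last 8 mm.

Request:
{"name": "carry_out", "arguments": {
  "targets": [
    {"x": 0, "y": 0, "z": -0.002, "ax": 0, "ay": 0, "az": 0, "hand": -1},
    {"x": 0, "y": 0, "z": -0.005, "ax": 0, "ay": 0, "az": 0, "hand": -1},
    {"x": 0, "y": 0, "z": -0.007, "ax": 0, "ay": 0, "az": 0, "hand": -1},
    {"x": 0, "y": 0, "z": -0.0075, "ax": 0, "ay": 0, "az": 0, "hand": -1},
    {"x": 0, "y": 0, "z": -0.0075, "ax": 0, "ay": 0, "az": 0, "hand": -1}
  ]
}}

```text
time_s: 17.5
eef_pos: [473.4, -303.7, 42.8]
ee_rot: [-0.036, 0.706, -0.036, -0.706]
force: [0.1, 0.3, -2.4]
grip_width: 0.154
```

Request:
{"name": "carry_out", "arguments": {
  "targets": [
    {"x": 0, "y": 0, "z": 0, "ax": 0, "ay": 0, "az": 0, "hand": -1},
    {"x": 0, "y": 0, "z": 0, "ax": 0, "ay": 0, "az": 0, "hand": -1},
    {"x": 0, "y": 0, "z": 0, "ax": 0, "ay": 0, "az": 0, "hand": -1},
    {"x": 0, "y": 0, "z": 0, "ax": 0, "ay": 0, "az": 0, "hand": -1},
    {"x": 0, "y": 0, "z": 0, "ax": 0, "ay": 0, "az": 0, "hand": -1}
  ]
}}

```text
time_s: 18.12
eef_pos: [473.4, -303.7, 42.8]
ee_rot: [0.036, -0.706, 0.036, 0.706]
force: [0.3, -0.7, -2.3]
grip_width: 0.155
```

```bash
python3 st.py; python3 - <<'E'
from h import *
from tilt import fit
i,j=viewer.capture("scene"),viewer.capture("top")
cv2.imwrite("pics/s8.png",i);cv2.imwrite("pics/t8.png",j)
fit("pics/s8.png","pics/t8.png",(128,215,75,65),(385,200,75,75),[555,-312,67])
cv2.imwrite("pics/g8.png",np.vstack([cv2.resize(i[160:310,100:400],(600,300),interpolation=2),cv2.resize(j[140:340,60:460],(600,300),interpolation=2)]))
E
```

```text
t 18.125 tcp [ 473.36 -303.69   42.79] bowlyaw -5.799587738289873 tilt [-0.  0. -1.] bowl c [ 554.94 -311.98] underside z 18.286808085329582 F [ 0.25 -0.68 -2.27] M [-0.03  0.17  0.01] w 0.15544122301208355
pics/s8.png centre [ 552.08 -313.56   66.11] normal tilt deg (x,y) [-1.98 -3.14] rms 0.44086548046877994
```

View pics/g8.png

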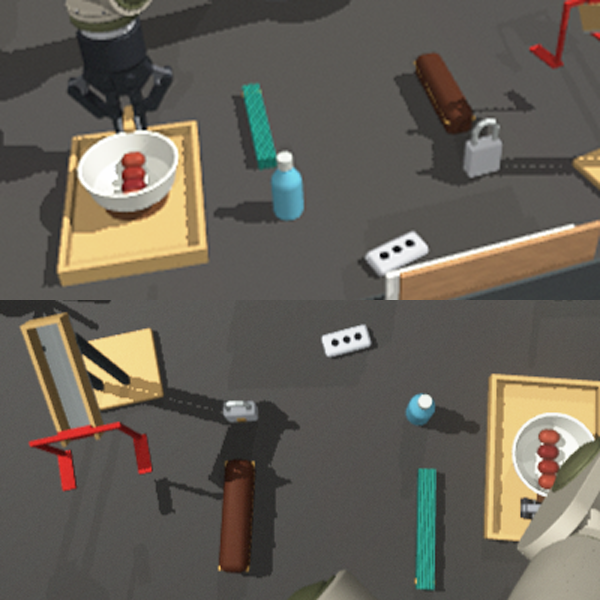

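The bowl hangs over the inlay at about (128,170) with the nuts in it. The gate is shut, the chute is empty, and the five bystanders stand where they were. I'm handing the job in.

```bash
python3 -c "
from rig import finish_job
print(finish_job())"
```

```text
the job is handed in; nothing more can be done
None
```

The job is handed in: the gripper is holding the bowl, with all four nuts in it, over the keyhole inlay of the tray. I gripped it by the lug at 60 N and lifted the gate about 32–33 mm. I held it there about 2 s until the chute was empty, then carried it over the things on the console. Robot time was 18.2 s.

| Last check | Measured | Wanted |
|---|---|---|
| Underside height | 18.3 mm above the table, about 10 mm above the inlay | about 10 mm above the inlay |
| Bowl centre, from the arm's pose | (554.9, -312.0) | (555, -312.3), the inlay centre |
| Yaw | -5.8° | about -5.9°, the tray's |
| Tool direction | straight down | straight down |
| Wrist load | about 2.3 N, no sign of touching the tray | bowl and nuts only |

- **Pictures:** the four nuts showed clearly just before the last 8 mm. The final views show at least three, with the arm partly in the way in the top view. The gate is shut and the five bystanders look unmoved.
- **Disagreement:** the camera fit of the rim put the centre 2–3 mm off the arm's pose and tilted about 2–3°. The same fit gave a similar offset and a larger tilt when the bowl stood level on the table. I took it as camera bias, so the level is confirmed only to about 2°.

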